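# Clamp a glued dental cast in the bench bar clamp

## Task

The stone cast has just been glued to its square base plate and must set under pressure. Stand it upright in the middle of the clamp's rubber-faced anvil, lay the wooden block flat and centred across its teeth so that no steel bears on the stone, then swing the clamp's arm over it and slide the arm down its bar until the pad sits on the middle of the block and the arm tilts and jams. Only then screw the T-grip clockwise by at least a third of a turn to pull it tight, let go, and leave the other things on the bench alone.

Things in the scene. Friction and masses are not known exactly. Their poses are not given: they have to be found in the camera images.
- glued_cast: pale stone cast, teeth up, on a flat white plate 64 x 64 x 6 mm; 120-230 g. Origin: centre of the plate's underside; x to the front teeth, z up. Stone base z 6-28 mm with flat parallel sides 56 mm apart (y = +-28, x -20 to 10), to be gripped. Above it a horseshoe of teeth, all ending at z = 44 mm: rows along y = +-21, x -26 to 0, front arc to x = 22, hollow inside
- wood_block: plain block of light wood lying flat, 45 mm along its x, 80 mm along its y, 15 mm thick, about 45 g; origin at the centre of its underside, z up. Laid with its long side along the cast's y it bears on both rows of teeth
- clamp: fixed foot of the bench bar clamp: grey steel plate 245 x 92 x 8 mm, bolted down. Origin on the bench on the axis of the upright flat steel bar (22 x 9 mm, top at z = 241 mm), which turns in the foot and carries the clamp's arm; the anvil lies towards -x of this frame; z up
- anvil (a point): centre of the anvil's top, the square rubber-faced seat (76 x 76 mm) on the foot, 135 mm from the bar's axis, 16 mm above the bench; axes as the foot's
- jaw_grip (a point): middle of the clamp's dark steel arm, 64 mm from the bar's axis. The arm is 14 mm wide and 22 mm high and runs from its collar on the bar (43 x 22 x 74 mm) along -x of this frame to the spindle, 135 mm from the bar's axis; z up the bar. Pinched here across the 14 mm from above it swings and slides with up to 8 N and can tilt between the fingers; pushed at the spindle it jams
- t_grip (a point): centre of the black T-grip on top of the spindle: 60 mm along its y, 12 mm along its x, 15 mm high, 135 mm from the bar's axis and 41 mm above the arm's middle (30 mm above its top face); z up the spindle
- pad: steel swivel pad at the spindle's lower end, 26 mm across, 6 mm thick; origin at its ball joint, 7 mm above its face; z up
- pad_face (a point): centre of the pad's underside, 40 mm below the arm's middle
- swing (a joint): turn of bar and arm about the upright bar, rad: 0 = the arm points over the anvil (-x of the foot), growing clockwise from above; stays where it is left
- jaw (a joint): height of the arm on its bar, m: 0 = arm's middle 100 mm above the bench, growing upwards; stays where it is left
- jaw_tilt (a joint): tilt of the arm on its bar, rad, play about +-0.04: negative = outer end hanging (so when free), positive = outer end pushed up. With the pad on the work, moving the arm on downwards at the grip point by some 6 mm tilts it to +0.04, where its collar bites and 10 to 15 N no longer move it; it stays so
- handle (a joint): turn of the T-grip, rad, clockwise from above positive; drives the pad down 0.95 mm a radian (6 mm a turn), takes about 0.1 N m, stays where it is left (starts within +-0.3). With the arm jammed on the work each radian adds 8 to 10 N at the pad
- spare_cast: a second stone cast with the same arch of teeth, 58 x 56 x 38 mm, but without a base plate; it stands about somewhere near the work; origin at the centre of its underside, x to its front teeth; leave it alone (it may be nudged by up to 30 mm)
- pliers: steel orthodontic pliers, 130 mm long, lying flat; leave it alone (it may be nudged by up to 30 mm)
- file: flat steel file, 190 mm long, lying flat; leave it alone (it may be nudged by up to 30 mm)
- wax_tub: white screw-top tub, 60 mm across, 34 mm high; leave it alone (it may be nudged by up to 30 mm)
- marker: thin marker pen, 130 mm long, lying flat; leave it alone (it may be nudged by up to 30 mm)
- mixing_bowl: black rubber mixing bowl, 96 mm across, behind the clamp; leave it alone (it may be nudged by up to 30 mm)
- wax_spatula: spatula with a wooden handle, 170 mm, lying behind the clamp; leave it alone (it may be nudged by up to 30 mm)
Not all that is in view belongs to the job. What is shaped like the glued_cast but orange is not meant.

How it is judged:
By the outcome, as a careful person would: the job done as asked, in the order asked, and still so for the second after the job is handed in, with the robot touching nothing.
It also fails if it takes over 72 s, if anything falls off the work surface, if the arm or the gripper's body presses on something with over 40 N, if the wrist force passes 120 N, or if a joint passes its speed limit or range.

## Robot

A 6-joint arm with a two-finger parallel gripper is mounted at the origin on the work surface. World frame = base frame: x ahead of the robot, y to its left, z up, the work surface at z = 0. Lengths are in m, angles in rad, forces in N, time in s.
With the tool pointing down it reaches from about 0.35 to 0.975 m from the base axis. Payload 4.9 kg.
Tool frame: the origin (TCP) lies midway between the tips of the shut fingers; the grasp point (between the pads) lies 19 mm behind it; z points along the fingers, y is the line along which they close (so a half turn about z gives the same grasp; the last joint's range is limited). The gripper opens to 85 mm and grips with 20 to 120 N. Pads are 22 mm wide; open, the fingers measure 114 mm over their backs; the gripper's body (76 mm by 85 mm) begins 54 mm behind the grasp point. The pads swing forward as they close: fully open they stand 13 mm farther back than shut.
Start: joints at [-1.251, 0.053, 1.613, -0, 1.476, -0.119], TCP at [0.266, -0.566, 0.231] pointing down, gripper open.
Joint ranges: [-3.01, 3.01], [-1.01, 2.22], [0.06, 2.58], [-1.02, 4.17], [0.09, 2.62], [-3.14, 3.14]. Speed limits (rad/s): [2.57, 2.57, 3.14, 3.14, 3.14, 3.14].

## Interface

Orientations are given as a rotation vector (axis times angle).
In Python, from station import ctrl gives the robot as it stands.
- The arm moves only by the tool step_arm, never from a script. Its argument "targets" is a list of rows, each an object with "travel": the shift along the world's x, y, z as a fraction of full scale, a list of three; "angular": the turn, a rotation vector about the world's x, y, z as a fraction of full scale, a list of three; "gripper": the opening, from 0 (shut) to 1 (fully open). In form: [{"travel": [x, y, z], "angular": [rx, ry, rz], "gripper": gripper}, ...]. A call has 1 to 10 rows; each row is the pose to reach, as a shift and turn from the pose commanded when the call began; what a row does not reach only later rows make up. Full scale, the value 1, is 0.6 m for a shift and pi/4 rad for a turn. A row lasts 1/10 s, in which the tool goes at most 50 mm and 8.59 degrees, less where a joint would pass 70% of its speed; a pose out of reach is approached as far as the arm can. A call with a number of a shift or a turn outside -1 to 1 is refused whole. A call with a gripper value outside its range is refused whole. The fingers move at their own pace and stop on an object; "squeeze" is the grip in N (left out, the last holds). Time passes only in rows, so rows that repeat a pose let the fingers close. It gives the time, the measured TCP pose, the force, the opening and the grip force at its end, in the units of the state.
- ctrl.get_obs(): the state, without advancing time (a new reading comes with each control period).
- ctrl.get_image(name): name is "side" or "top" or "wrist"; returns a dict with "img" (420x560x3 uint8, red, green, blue), "fx", "fy", "cx", "cy" (pixels), "rvec" (rotation vector, rad) and "tvec" (3), from world to camera coordinates, as OpenCV has them. Camera axes: x right, y down, z forward; pixel columns grow to the right and rows downward; lengths in m; the calibration is good to about 2 mm. A picture is of the moment at which its call begins. There is no depth.
- ctrl.finish_job(): hands the job in; it is judged then, once.
The state is a dict: "t": time; "q": joint angles; "dq": joint speeds; "effort": joint torques, N m; "tool_pos": TCP position; "tool_rot": TCP orientation; "contact_force": force on the tool from outside, world axes, zero at the start; "wrist_torque": the same for the moment, N m; "opening": finger opening in m; "grip_force": force on a finger pad.
Only numpy, scipy, OpenCV 4.12 (cv2) and the standard library are available. Lean on these libraries where they do the work, as an engineer would, in place of code of your own. Each camera call takes 0.05 s, during which the arm holds its last target. There are 200 camera calls.

## Working session

There is one attempt and no reset: what is moved stays moved. The work goes in short steps, Python scripts to look and compute and a tool call to move; the robot and the scene stay as the last step left them, time stands still between calls to the robot, and variables do not carry over. Pictures are saved under pics/ and viewed, at most 10 in all, crops included, and the job is handed in when it is done.

Besides the shell and the picture viewer there is one more tool, called as name(argument=value, ...), one argument or row to a line, values as JSON. step_arm: Moves the arm, as the interface text tells. Its arguments: {"type":"object","properties":{"targets":{"type":"array"},"squeeze":{"type":"number"}},"required":["targets"]}

```bash
mkdir -p pics
cat > h.py <<'E'
import numpy as np,cv2,json
from station import ctrl
def grab(name,fn):
    d=ctrl.get_image(name); cv2.imwrite(f'pics/{fn}.png',d['img'][:,:,::-1])
    json.dump({k:np.array(d[k]).tolist() for k in('fx','fy','cx','cy','rvec','tvec')},open(f'pics/{fn}.json','w'))
def cam(fn):
    d=json.load(open(f'pics/{fn}.json')); return d,cv2.Rodrigues(np.array(d['rvec']))[0],np.array(d['tvec'])
def ray(fn,u,v):
    d,R,t=cam(fn); r=R.T@np.array([(u-d['cx'])/d['fx'],(v-d['cy'])/d['fy'],1]); return -R.T@t,r/np.linalg.norm(r)
def onz(fn,u,v,z):
    c,r=ray(fn,u,v); return c+r*(z-c[2])/r[2]
def proj(fn,p):
    d,R,t=cam(fn); q=R@np.array(p)+t; return np.array([d['fx']*q[0]/q[2]+d['cx'],d['fy']*q[1]/q[2]+d['cy']])
def tri(*obs):
    A=np.zeros((3,3));b=np.zeros(3)
    for o in obs:
        c,r=ray(*o);P=np.eye(3)-np.outer(r,r);A+=P;b+=P@c
    p=np.linalg.solve(A,b); return p,[np.round(proj(o[0],p)-o[1:],1) for o in obs]
E
python3 - <<'E'
from h import *
for n in('top','side','wrist'):
    grab(n,n+'0'); d,R,t=cam(n+'0'); print(n,-R.T@t,R[2],d['fx'])
a=cv2.imread('pics/top0.png')
cv2.imwrite('pics/top0b.png',cv2.resize(a,(800,600),interpolation=cv2.INTER_CUBIC))
a=cv2.imread('pics/side0.png')
cv2.imwrite('pics/side0b.png',cv2.resize(a,(800,600),interpolation=cv2.INTER_CUBIC))
print(ctrl.get_obs())
E
```

```text
top [ 3.73471085e-01 -6.06886456e-04  1.11994085e+00] [ 0.188928   -0.01999768 -0.9817873 ] 385.986472554353
side [0.02154277 0.99053868 0.94572177] [ 0.38137278 -0.701024   -0.60259453] 483.22682873185414
wrist [ 0.32882616 -0.53468949  0.37165262] [-0.25446    -0.11792637 -0.95986639] 298.07646056560463
{'t': 0.15, 'q': array([-1.25096857e+00,  5.31957525e-02,  1.61398924e+00, -1.37041538e-05,
        1.47604822e+00, -1.18992583e-01]), 'dq': array([-0.00119236, -0.00161116, -0.00355278,  0.00135873,  0.00029472,
       -0.0009123 ]), 'effort': array([-6.38114159e-06, -3.94241488e+01, -3.70721483e+01, -1.20723894e-04,
        4.68193728e-03, -1.09981272e-05]), 'tool_pos': array([ 0.26538629, -0.56530066,  0.23034497]), 'tool_rot': array([-3.06468381e+00, -6.83427145e-01,  2.79515962e-04]), 'contact_force': array([ 0.66823346, -0.01211118,  0.87397333]), 'wrist_torque': array([ 0.02575177, -0.00241686,  0.01328907]), 'grip_force': 0.0, 'opening': 0.08506966257923883}
```

View pics/top0b.png

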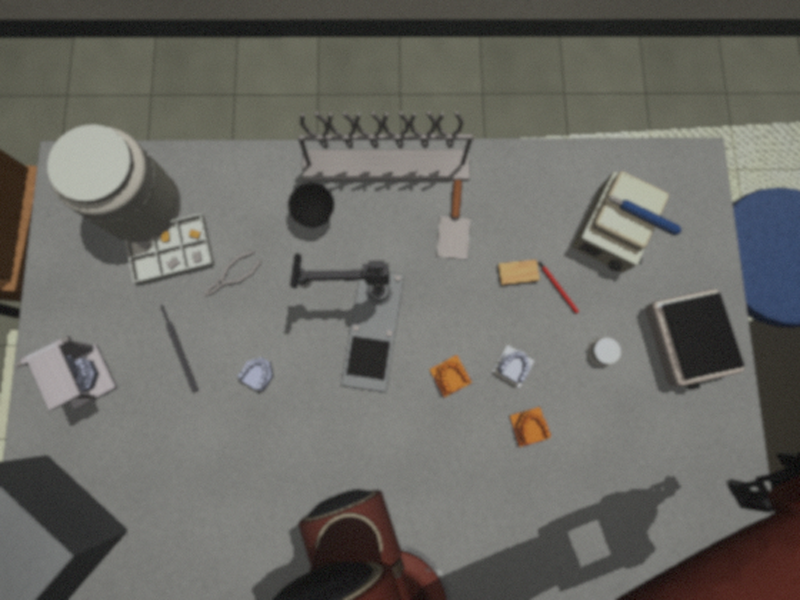

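View pics/side0b.png

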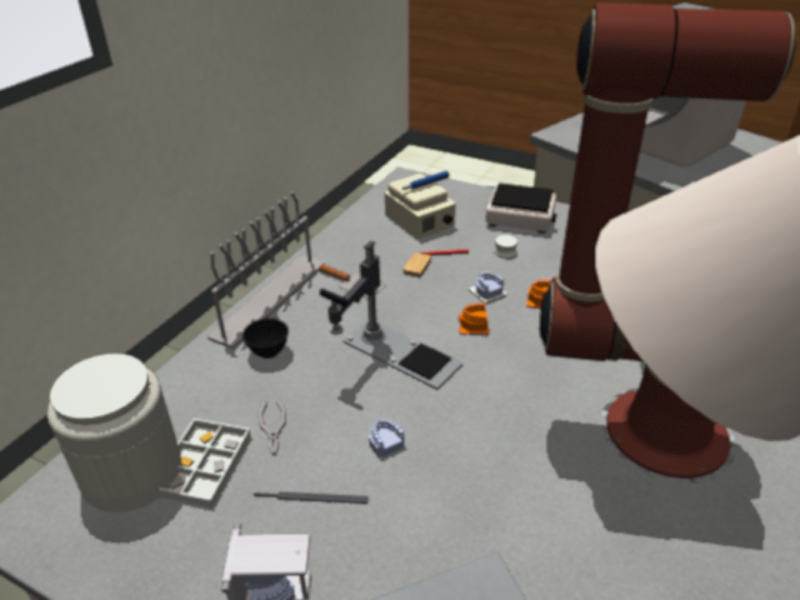

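Top view (800x600 scale): the candidates are white cast on a plate at (514,366), white cast without a plate at (256,374, the spare), and orange casts at (451,376) and (530,427). The one at (514,366) is pale with a white square plate, so it fits. Block at (518,272), anvil at (369,358), T-grip at (297,271), bar at about (378,280). I'll enlarge to confirm and measure.

Run:
```python
from h import *
a=cv2.imread('pics/top0.png')[165:315,200:400]
b=cv2.imread('pics/side0.png')[155:305,210:410]
cv2.imwrite('pics/c1.png',cv2.resize(a,(800,600),interpolation=cv2.INTER_CUBIC))
cv2.imwrite('pics/c2.png',cv2.resize(b,(800,600),interpolation=cv2.INTER_CUBIC))
```

```text
(no output)
```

View pics/c1.png

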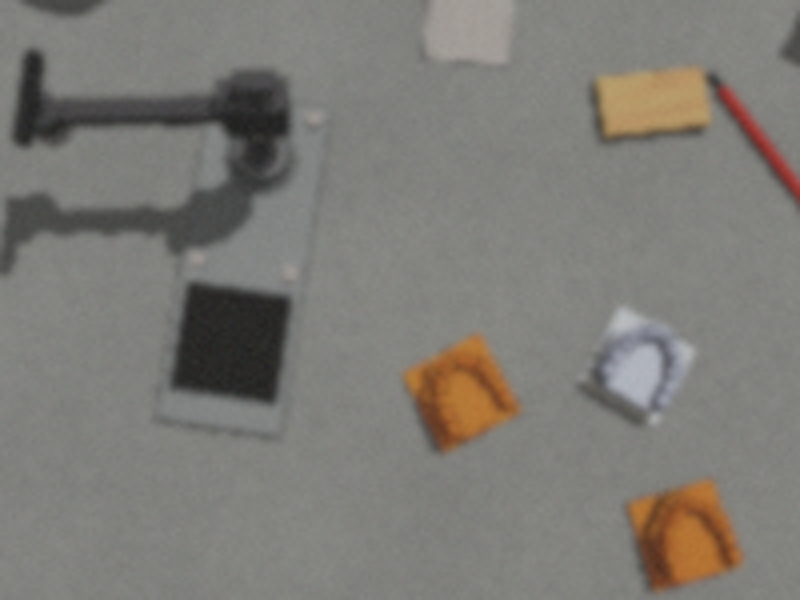

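View pics/c2.png

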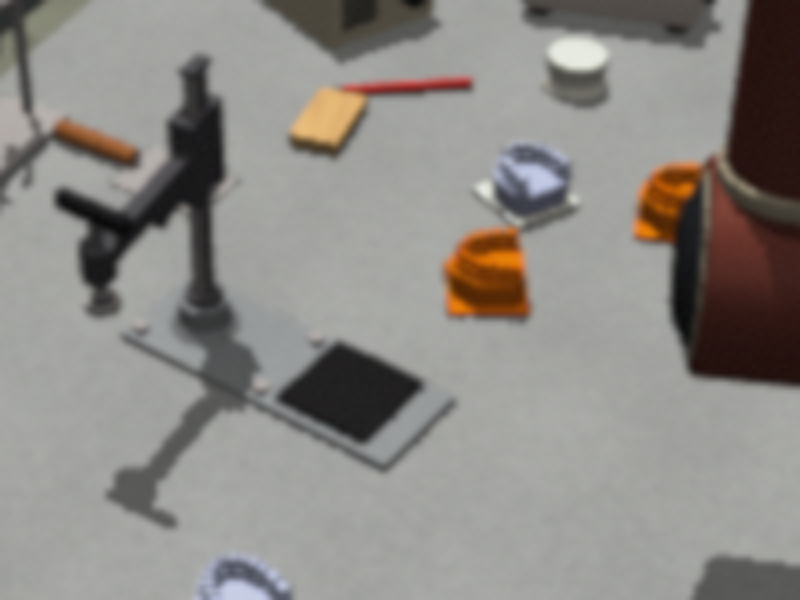

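The white one at crop (640,365) has a white square plate and teeth up, front towards upper right. The orange ones are not meant. Anvil corners and block corners are readable in both views; now triangulate.

```bash
cat >> h.py <<'E'
def T(x,y): return ('top0',200+x/4-.375,165+y/4-.375)
def S(x,y): return ('side0',210+x/4-.375,155+y/4-.375)
E
python3 - <<'E'
from h import *
np.set_printoptions(precision=4,suppress=True)
L={'anv+x+y':((188,284),(278,396)),'anv+x-y':((290,296),(340,342)),'anv-x-y':((276,402),(422,382)),'anv-x+y':((172,388),(362,441)),
'foot-x-y':((281,437),(454,402)),'foot-x+y':((155,421),(386,469)),
'wood+x-y':((703,67),(324,88)),'wood+x+y':((597,76),(291,136)),'wood-x-y':((710,125),(367,96)),'wood-x+y':((604,136),(336,150)),
'plate+x':((626,308),(473,187)),'plate-y':((696,352),(508,145)),'plate-x':((656,424),(579,202)),'plate+y':((582,382),(526,227)),
'tg+y far':((33,52),(62,194)),'tg near':((24,142),(130,226)),'bartop':((258,85),(197,62))}
for k,(a,b) in L.items():
    p,e=tri(T(*a),S(*b)); print(k,p,e[0],e[1])
for k,z in(('plate',.006),('wood',.015),('anv',.016)):
    q=np.array([onz(*T(*L[n][0]),z) for n in L if n.startswith(k)]); print(k,q.mean(0)); print(q)
E
```

```text
anv+x+y [0.5129 0.0683 0.0119] [-0.2 -0.5] [0.5 0.1]
anv+x-y [ 0.5016 -0.0057  0.012 ] [0.  0.1] [-0.1 -0. ]
anv-x-y [0.4276 0.0056 0.0108] [-0.2 -0.4] [0.4 0. ]
anv-x+y [0.4393 0.08   0.0088] [-0.3 -0.7] [0.7 0.1]
foot-x-y [ 0.4032  0.0023 -0.0013] [-0.1 -0.4] [0.4 0. ]
foot-x+y [0.4157 0.0922 0.0027] [-0.1 -0.4] [0.4 0.1]
wood+x-y [ 0.6698 -0.3154  0.0109] [-0. -0.] [0. 0.]
wood+x+y [ 0.6631 -0.2365  0.009 ] [0.1 0.3] [-0.3 -0.1]
wood-x-y [ 0.6261 -0.3164  0.0143] [-0.2 -0.5] [0.4 0.1]
wood-x+y [ 0.6196 -0.2396  0.0057] [-0.1 -0.2] [0.2 0. ]
plate+x [ 0.4941 -0.2496  0.001 ] [-0.4 -0.9] [0.8 0.1]
plate-y [ 0.469  -0.288   0.0276] [-1.9 -4.3] [3.9 0.2]
plate-x [ 0.4086 -0.267   0.0028] [-0.1 -0.4] [0.3 0. ]
plate+y [ 0.4373 -0.2161  0.0012] [0.1 0.4] [-0.3 -0. ]
tg+y far [0.6303 0.1502 0.2064] [0.1 0.2] [-0.2 -0.1]
tg near [0.5752 0.1553 0.2023] [0.1 0.1] [-0.1 -0. ]
bartop [0.6022 0.0135 0.2392] [-0.3 -0.8] [0.7 0.2]
plate [ 0.4487 -0.2573  0.006 ]
[[ 0.4909 -0.2494  0.006 ]
 [ 0.4585 -0.2985  0.006 ]
 [ 0.4075 -0.2666  0.006 ]
 [ 0.438  -0.2149  0.006 ]]
wood [ 0.6431 -0.2759  0.015 ]
[[ 0.6686 -0.3143  0.015 ]
 [ 0.6625 -0.2349  0.015 ]
 [ 0.6244 -0.3167  0.015 ]
 [ 0.6169 -0.2378  0.015 ]]
anv [0.4689 0.0365 0.016 ]
[[ 0.511   0.0675  0.016 ]
 [ 0.5015 -0.0056  0.016 ]
 [ 0.4262  0.0052  0.016 ]
 [ 0.437   0.0788  0.016 ]]
```

step_arm(
  targets=[
    {"travel":[0.07,0.12,-0.03],"angular":[0,0,-0.19],"gripper":1},
    {"travel":[0.14,0.24,-0.06],"angular":[0,0,-0.38],"gripper":1},
    {"travel":[0.2,0.35,-0.09],"angular":[0,0,-0.57],"gripper":1},
    {"travel":[0.26,0.44,-0.11],"angular":[0,0,-0.76],"gripper":1},
    {"travel":[0.305,0.515,-0.135],"angular":[0,0,-0.95],"gripper":1},
    {"travel":[0.305,0.515,-0.135],"angular":[0,0,-1],"gripper":1},
    {"travel":[0.305,0.515,-0.135],"angular":[0,0,-1],"gripper":1},
    {"travel":[0.305,0.515,-0.135],"angular":[0,0,-1],"gripper":1},
    {"travel":[0.305,0.515,-0.135],"angular":[0,0,-1],"gripper":1},
  ],
)

```text
t: 1.05
tool_pos: [0.4488, -0.2536, 0.1487]
tool_rot: [-3.094, 0.534, 0.004]
contact_force: [-0.4, -0.5, -0.8]
opening: 0.0855
grip_force: 0.0
```

step_arm(
  targets=[
    {"travel":[0,0,0],"angular":[0,0,-0.15],"gripper":1},
    {"travel":[0,0,0],"angular":[0,0,-0.284],"gripper":1},
    {"travel":[0,0,0],"angular":[0,0,-0.284],"gripper":1},
    {"travel":[0,0,0],"angular":[0,0,-0.284],"gripper":1},
  ],
)

```text
t: 1.45
tool_pos: [0.4482, -0.2575, 0.1504]
tool_rot: [3.015, -0.881, 0.0]
contact_force: [-0.4, -0.8, 0.3]
opening: 0.0852
grip_force: 0.0
```

Run:
```python
from h import *
grab('wrist','w1')
a=cv2.imread('pics/w1.png'); cv2.imwrite('pics/w1b.png',cv2.resize(a,(800,600),interpolation=cv2.INTER_CUBIC))
o=ctrl.get_obs(); print(o['tool_pos'],o['tool_rot'],o['q'])
```

```text
[ 0.44825329 -0.2574221   0.15041946] [ 3.01521111e+00 -8.81329653e-01  1.63700011e-04] [-6.65245251e-01 -1.44472449e-01  1.94145185e+00 -1.67110040e-04
  1.34443578e+00  1.47433383e+00]
```

View pics/w1b.png

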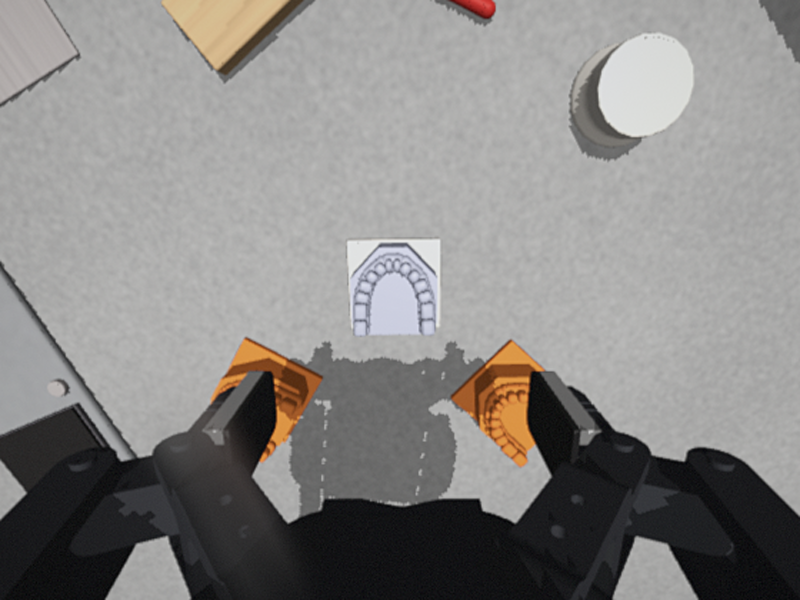

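The cast stands square in the picture, front up. Its front plate corners are at (347,240) and (440,239), and its rear tooth edge at (354,334)–(437,334). The orange casts are behind it at (265,400) and (510,410).

Run:
```python
from h import *
np.set_printoptions(precision=4,suppress=True)
W=lambda x,y,z:onz('w1',x*.7-.15,y*.7-.15,z)
a,b=W(347,240,.006),W(440,239,.006); d=a-b; L=np.linalg.norm(d); yaw=np.arctan2(-d[0],d[1])
f=np.array([np.cos(yaw),np.sin(yaw)]); c=(a+b)[:2]/2-.032*f
print('plate',a,b,L,np.degrees(yaw),c)
p,q=W(354,334,.044),W(437,334,.044); print('rear teeth',p,q,(p+q)[:2]/2+f*.026)
l,r=W(351,300,.028),W(438,300,.028); print(((l+r)[:2]/2-c)@[-f[1],f[0]])
fr=W(395,256,.044); print('front', (fr[:2]-c)@f)
for x,y in((246,338),(323,377),(512,340),(452,402)): w=W(x,y,.006)[:2]-c; print('orange',w@f,w@[-f[1],f[0]])
# top-view cross-check of centre from w1+top0 front-corner triangulation
for (tx,ty),(x,y) in (((626,308),(347,240)),((696,352),(440,239))): print(tri(T(tx,ty),('w1',x*.7-.15,y*.7-.15)))
```

```text
plate [ 0.492  -0.2426  0.006 ] [ 0.4589 -0.2956  0.006 ] 0.062455596611480105 -31.968758048143428 [ 0.4483 -0.2522]
rear teeth [ 0.4436 -0.2201  0.044 ] [ 0.4158 -0.2635  0.044 ] [ 0.4518 -0.2556]
-0.0004571927975131587
front 0.027696713363031127
orange -0.03755262314571397 0.10696751253636803
orange -0.06891766810090087 0.05362290187275821
orange -0.0411847303942422 -0.08408563495244288
orange -0.09064131867671163 -0.04206657188114082
(array([ 0.4911, -0.2457,  0.0197]), [array([-0.2, -0.6]), array([1.6, 1.1])])
(array([ 0.4589, -0.2964,  0.011 ]), [array([-0.3, -0.3]), array([1.2, 0.3])])
```

step_arm(
  targets=[
    {"travel":[-0.006,0.007,-0.06],"angular":[0,0,0],"gripper":1},
    {"travel":[-0.006,0.007,-0.12],"angular":[0,0,0],"gripper":1},
    {"travel":[-0.0065,0.0075,-0.17],"angular":[0,0,0],"gripper":1},
    {"travel":[-0.0065,0.0075,-0.205],"angular":[0,0,0],"gripper":1},
    {"travel":[-0.0065,0.0075,-0.23],"angular":[0,0,0],"gripper":1},
    {"travel":[-0.0065,0.0075,-0.243],"angular":[0,0,0],"gripper":1},
    {"travel":[-0.0065,0.0075,-0.243],"angular":[0,0,0],"gripper":1},
    {"travel":[-0.0065,0.0075,-0.243],"angular":[0,0,0],"gripper":1},
  ],
)

```text
t: 2.3
tool_pos: [0.4454, -0.2529, 0.0055]
tool_rot: [3.014, -0.882, 0.003]
contact_force: [0.5, 0.1, 0.6]
opening: 0.0852
grip_force: 0.0
```

step_arm(
  squeeze=40,
  targets=[
    {"travel":[0,0,0],"angular":[0,0,0],"gripper":0.5},
    {"travel":[0,0,0],"angular":[0,0,0],"gripper":0.4},
    {"travel":[0,0,0],"angular":[0,0,0],"gripper":0.4},
    {"travel":[0,0,0],"angular":[0,0,0],"gripper":0.4},
    {"travel":[0,0,0],"angular":[0,0,0],"gripper":0.4},
    {"travel":[0,0,0],"angular":[0,0,0],"gripper":0.4},
  ],
)

```text
t: 2.9
tool_pos: [0.4456, -0.2529, 0.0059]
tool_rot: [3.015, -0.883, 0.003]
contact_force: [0.4, 1.1, 6.2]
opening: 0.0555
grip_force: 44.6
```

Run:
```python
from h import *
o=ctrl.get_obs(); print(o['t'],o['tool_pos'],o['opening'],o['grip_force'],o['contact_force'])
```

```text
2.9 [ 0.44561199 -0.252857    0.00588437] 0.05549227202978612 44.561060070991516 [0.36557997 1.09430716 6.24039269]
```

step_arm(
  targets=[
    {"travel":[0,0,0.03],"angular":[0,0,0],"gripper":0.4},
    {"travel":[0,0,0.09],"angular":[0,0,0],"gripper":0.4},
    {"travel":[0,0,0.16],"angular":[0,0,0],"gripper":0.4},
    {"travel":[0.0,0.05,0.22],"angular":[0,0,0.05],"gripper":0.4},
    {"travel":[0.005,0.12,0.2425],"angular":[0,0,0.15],"gripper":0.4},
    {"travel":[0.01,0.2,0.2425],"angular":[0,0,0.25],"gripper":0.4},
    {"travel":[0.02,0.28,0.2425],"angular":[0,0,0.35],"gripper":0.4},
    {"travel":[0.03,0.36,0.2425],"angular":[0,0,0.45],"gripper":0.4},
    {"travel":[0.0327,0.43,0.2425],"angular":[0,0,0.54],"gripper":0.4},
    {"travel":[0.0327,0.483,0.2425],"angular":[0,0,0.54],"gripper":0.4},
  ],
)

```text
t: 3.9
tool_pos: [0.4633, 0.0399, 0.1492]
tool_rot: [-3.133, 0.224, 0.002]
contact_force: [1.9, 0.2, -3.2]
opening: 0.0549
grip_force: 43.7
```

step_arm(
  targets=[
    {"travel":[0,0,0],"angular":[0,0,0],"gripper":0.4},
    {"travel":[0,0,0],"angular":[0,0,0],"gripper":0.4},
    {"travel":[0,0,0],"angular":[0,0,0],"gripper":0.4},
  ],
)

```text
t: 4.2
tool_pos: [0.464, 0.0368, 0.1495]
tool_rot: [3.133, -0.23, -0.001]
contact_force: [0.4, -0.2, -1.5]
opening: 0.0553
grip_force: 43.8
```

Run:
```python
from h import *
grab('wrist','w2')
a=cv2.imread('pics/w2.png'); cv2.imwrite('pics/w2b.png',cv2.resize(a,(800,600),interpolation=cv2.INTER_CUBIC))
o=ctrl.get_obs(); print(o['tool_pos'],o['tool_rot'],o['q'],o['contact_force'])
```

```text
[0.46405867 0.0366197  0.14964321] [ 3.13277328e+00 -2.30614244e-01 -9.44843024e-04] [-8.11211423e-02 -2.79384554e-01  2.05669018e+00 -3.54627120e-04
  1.36488598e+00  1.63670962e+00] [-0.90004366  0.39800284 -2.41462017]
```

View pics/w2b.png

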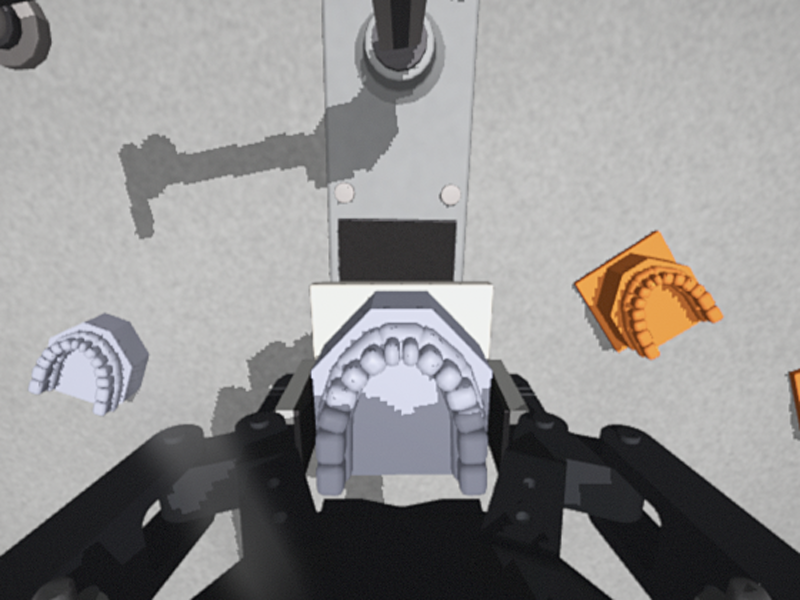

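Cast held squarely, front towards the bar. Front plate corners at (312,284),(493,284); anvil far corners at (338,219),(457,220); foot edges at x 325 to 332 on the left and 477 to 464 on the right.

Run:
```python
from h import *
np.set_printoptions(precision=4,suppress=True)
W=lambda x,y,z:onz('w2',x*.7-.15,y*.7-.15,z)[:2]
def edge(a,b,half):
    d=a-b; yaw=np.arctan2(-d[0],d[1]); f=np.array([np.cos(yaw),np.sin(yaw)]); return np.linalg.norm(d),np.degrees(yaw),(a+b)/2-half*f
for dz in(-.002,0,.002):print('cast',edge(W(312,284,.1497+dz),W(493,284,.1497+dz),.032))
print('anvil',edge(W(338,219,.016),W(457,220,.016),.038))
# foot side edges yaw
for (x1,y1),(x2,y2) in(((323,0),(331,280)),((479,0),(464,280))):
    d=W(x1,y1,.008)-W(x2,y2,.008); print('footyaw',np.degrees(np.arctan2(d[1],d[0])),W(x1,y1,.008),W(x2,y2,.008))
o=ctrl.get_obs();R=cv2.Rodrigues(o['tool_rot'])[0];print('toolyaw',np.degrees(np.arctan2(R[1,0],R[0,0])),o['tool_pos'])
```

```text
cast (np.float64(0.0627312164982235), np.float64(-8.406172294782081), array([0.466 , 0.0364]))
cast (np.float64(0.06185520836375034), np.float64(-8.406172294782177), array([0.4665, 0.0364]))
cast (np.float64(0.06097920022927715), np.float64(-8.40617229478207), array([0.467 , 0.0363]))
anvil (np.float64(0.07584036447455007), np.float64(-8.87144602163594), array([0.4696, 0.0389]))
footyaw -9.454597442567081 [0.6356 0.0571] [0.4727 0.0842]
footyaw -9.004415514168054 [ 0.6225 -0.0315] [ 0.4594 -0.0056]
toolyaw -8.420298409363744 [0.4641 0.0366 0.1496]
```

step_arm(
  targets=[
    {"travel":[0.006,0.003,-0.04],"angular":[0,0,-0.012],"gripper":0.4},
    {"travel":[0.006,0.003,-0.09],"angular":[0,0,-0.012],"gripper":0.4},
    {"travel":[0.006,0.003,-0.14],"angular":[0,0,-0.012],"gripper":0.4},
    {"travel":[0.006,0.003,-0.175],"angular":[0,0,-0.012],"gripper":0.4},
    {"travel":[0.006,0.003,-0.195],"angular":[0,0,-0.012],"gripper":0.4},
    {"travel":[0.006,0.003,-0.205],"angular":[0,0,-0.012],"gripper":0.4},
    {"travel":[0.006,0.003,-0.209],"angular":[0,0,-0.012],"gripper":0.4},
    {"travel":[0.006,0.003,-0.209],"angular":[0,0,-0.012],"gripper":0.4},
  ],
)

```text
t: 5.05
tool_pos: [0.4686, 0.039, 0.0254]
tool_rot: [-3.132, 0.244, -0.002]
contact_force: [-0.3, 0.5, -2.6]
opening: 0.0552
grip_force: 43.7
```

step_arm(
  targets=[
    {"travel":[0,0,-0.002],"angular":[0,0,0],"gripper":0.4},
    {"travel":[0,0,-0.003],"angular":[0,0,0],"gripper":0.4},
    {"travel":[0,0,-0.003],"angular":[0,0,0],"gripper":0.4},
  ],
)

```text
t: 5.35
tool_pos: [0.4682, 0.0394, 0.0233]
tool_rot: [-3.132, 0.243, -0.002]
contact_force: [-0.1, -0.4, -2.1]
opening: 0.0552
grip_force: 43.8
```

step_arm(
  targets=[
    {"travel":[0,0,-0.002],"angular":[0,0,0],"gripper":0.4},
    {"travel":[0,0,-0.002],"angular":[0,0,0],"gripper":0.4},
  ],
)

```text
t: 5.55
tool_pos: [0.4682, 0.0394, 0.0219]
tool_rot: [-3.132, 0.243, -0.001]
contact_force: [0.0, -0.3, -1.8]
opening: 0.0554
grip_force: 43.9
```

step_arm(
  targets=[
    {"travel":[0,0,-0.0015],"angular":[0,0,0],"gripper":0.4},
    {"travel":[0,0,-0.0015],"angular":[0,0,0],"gripper":0.4},
  ],
)

```text
t: 5.75
tool_pos: [0.4682, 0.0394, 0.0219]
tool_rot: [-3.132, 0.243, 0.0]
contact_force: [-4.5, -0.4, 5.8]
opening: 0.0551
grip_force: 44.8
```

step_arm(
  targets=[
    {"travel":[0,0,0],"angular":[0,0,0],"gripper":0.8},
    {"travel":[0,0,0],"angular":[0,0,0],"gripper":1},
    {"travel":[0,0,0],"angular":[0,0,0],"gripper":1},
    {"travel":[0,0,0],"angular":[0,0,0],"gripper":1},
    {"travel":[0,0,0.03],"angular":[0,0,0],"gripper":1},
    {"travel":[0,0,0.08],"angular":[0,0,0],"gripper":1},
    {"travel":[0,0,0.15],"angular":[0,0,0],"gripper":1},
    {"travel":[0,0,0.215],"angular":[0,0,0],"gripper":1},
    {"travel":[0,-0.06,0.215],"angular":[0,0,0],"gripper":1},
  ],
)

```text
t: 6.65
tool_pos: [0.4719, 0.0047, 0.1567]
tool_rot: [-3.132, 0.235, -0.019]
contact_force: [1.1, -0.5, 0.5]
opening: 0.0854
grip_force: 0.0
```

step_arm(
  targets=[
    {"travel":[0.0,-0.08,0],"angular":[0,0,0.1],"gripper":1},
    {"travel":[0.0,-0.16,0],"angular":[0,0,0.25],"gripper":1},
    {"travel":[0.03,-0.24,0],"angular":[0,0,0.4],"gripper":1},
    {"travel":[0.08,-0.32,0],"angular":[0,0,0.6],"gripper":1},
    {"travel":[0.14,-0.39,0],"angular":[0,0,0.8],"gripper":1},
    {"travel":[0.2,-0.44,0],"angular":[0,0,1],"gripper":1},
    {"travel":[0.26,-0.465,0],"angular":[0,0,1],"gripper":1},
    {"travel":[0.292,-0.465,0],"angular":[0,0,1],"gripper":1},
  ],
)

```text
t: 7.45
tool_pos: [0.6451, -0.2788, 0.1486]
tool_rot: [2.987, 0.97, 0.0]
contact_force: [-1.0, 0.4, 0.6]
opening: 0.0853
grip_force: 0.0
```

step_arm(
  targets=[
    {"travel":[0,0,0],"angular":[0,0,0.2],"gripper":1},
    {"travel":[0,0,0],"angular":[0,0,0.4],"gripper":1},
    {"travel":[0,0,0],"angular":[0,0,0.6],"gripper":1},
    {"travel":[0,0,0],"angular":[0,0,0.8],"gripper":1},
    {"travel":[0,0,0],"angular":[0,0,1],"gripper":1},
    {"travel":[0,0,0],"angular":[0,0,1],"gripper":1},
  ],
)

```text
t: 8.05
tool_pos: [0.6429, -0.2756, 0.1492]
tool_rot: [-2.383, -2.046, 0.0]
contact_force: [0.4, 0.3, -0.7]
opening: 0.0855
grip_force: 0.0
```

step_arm(
  targets=[
    {"travel":[0,0,0],"angular":[0,0,0.2],"gripper":1},
    {"travel":[0,0,0],"angular":[0,0,0.307],"gripper":1},
    {"travel":[0,0,0],"angular":[0,0,0.307],"gripper":1},
    {"travel":[0,0,0],"angular":[0,0,0.307],"gripper":1},
  ],
)

```text
t: 8.45
tool_pos: [0.643, -0.2756, 0.1494]
tool_rot: [-2.126, -2.313, 0.0]
contact_force: [-0.1, 0.4, 0.1]
opening: 0.0856
grip_force: 0.0
```

Run:
```python
from h import *
grab('wrist','w3');grab('top','top1')
a=cv2.imread('pics/w3.png'); b=cv2.imread('pics/top1.png')[165:315,200:400]
b=cv2.resize(b,(400,300),interpolation=cv2.INTER_CUBIC)
m=np.zeros((600,800,3),np.uint8); m[:420,:560]=a; m[300:,400:]=b; cv2.imwrite('pics/w3b.png',m)
o=ctrl.get_obs(); R=cv2.Rodrigues(o['tool_rot'])[0];print(np.degrees(np.arctan2(R[1,0],R[0,0])),o['tool_pos'],o['q'])
```

```text
94.86052551554609 [ 0.64300049 -0.27563996  0.14955389] [-5.11260062e-01  2.81222606e-01  1.49586207e+00  4.22589839e-05
  1.36473123e+00 -5.96100899e-01]
```

View pics/w3b.png

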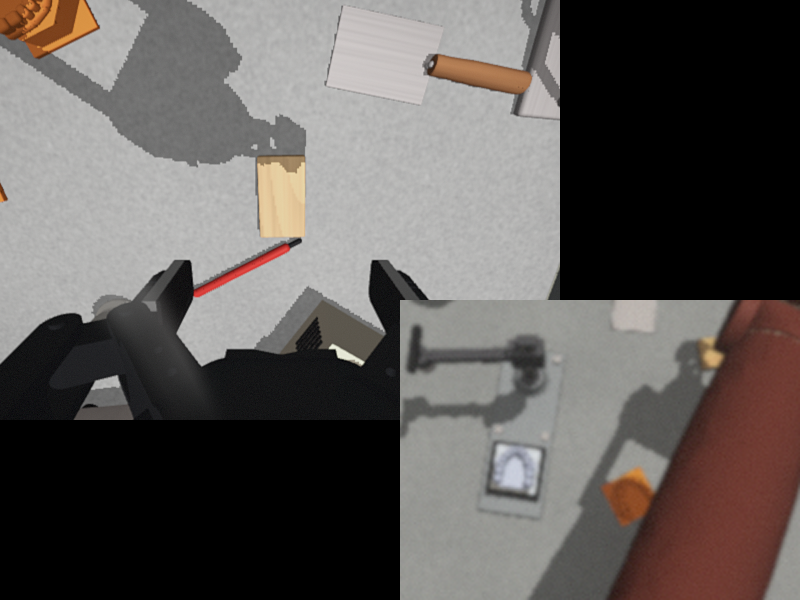

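The cast sits centred on the anvil (inset, about (515,470)). Block top corners in the wrist picture: (258,156),(306,157),(304,236),(261,236); the marker lies just beyond its near end at (297,240), clear of the fingers.

Run:
```python
from h import *
np.set_printoptions(precision=4,suppress=True)
q=np.array([onz('w3',x,y,.015)[:2] for x,y in((258,156),(306,157),(304,236),(261,236))])
print(q,q.mean(0)); d=q[0]-q[3]+q[1]-q[2]; print(np.degrees(np.arctan2(-d[0],d[1])),[np.linalg.norm(q[i]-q[i-1]) for i in range(4)])
# cast vs anvil on top1 by thresholding around anvil
a=cv2.imread('pics/top1.png')[225:300,235:280].max(2)
print(proj('top1',[.4695,.038,.016]),proj('top1',[.4695,.038,.022]))
```

```text
[[ 0.6175 -0.2349]
 [ 0.6614 -0.2321]
 [ 0.6677 -0.3092]
 [ 0.6253 -0.3128]] [ 0.643  -0.2722]
5.240498342781282 [np.float64(0.07832548496088478), np.float64(0.04398254100195777), np.float64(0.07740167110045877), np.float64(0.04254373475921355)]
[256.9709 249.9654] [256.8962 249.7821]
```

step_arm(
  targets=[
    {"travel":[0,0.003,-0.06],"angular":[0,0,0],"gripper":1},
    {"travel":[0,0.003,-0.12],"angular":[0,0,0],"gripper":1},
    {"travel":[0,0.003,-0.17],"angular":[0,0,0],"gripper":1},
    {"travel":[0,0.003,-0.205],"angular":[0,0,0],"gripper":1},
    {"travel":[0,0.003,-0.23],"angular":[0,0,0],"gripper":1},
    {"travel":[0,0.003,-0.243],"angular":[0,0,0],"gripper":0.9},
    {"travel":[0,0.003,-0.243],"angular":[0,0,0],"gripper":0.8},
  ],
)

```text
t: 9.25
tool_pos: [0.6426, -0.2736, 0.003]
tool_rot: [-2.123, -2.314, 0.001]
contact_force: [-0.3, 0.5, 0.4]
opening: 0.0683
grip_force: 0.0
```

step_arm(
  squeeze=30,
  targets=[
    {"travel":[0,0,0],"angular":[0,0,0],"gripper":0.5},
    {"travel":[0,0,0],"angular":[0,0,0],"gripper":0.3},
    {"travel":[0,0,0],"angular":[0,0,0],"gripper":0.3},
    {"travel":[0,0,0],"angular":[0,0,0],"gripper":0.3},
    {"travel":[0,0,0],"angular":[0,0,0],"gripper":0.3},
    {"travel":[0,0,0],"angular":[0,0,0],"gripper":0.3},
  ],
)

```text
t: 9.85
tool_pos: [0.6443, -0.2746, 0.0059]
tool_rot: [2.122, 2.313, 0.001]
contact_force: [0.2, -0.1, 5.9]
opening: 0.044
grip_force: 31.2
```

step_arm(
  targets=[
    {"travel":[0,0,0],"angular":[0,0,0],"gripper":0.65},
    {"travel":[0,0,0],"angular":[0,0,0],"gripper":0.65},
    {"travel":[0,0,0.007],"angular":[0,0,0],"gripper":0.65},
    {"travel":[0,0,0.007],"angular":[0,0,0],"gripper":0.3},
    {"travel":[0,0,0.007],"angular":[0,0,0],"gripper":0.3},
    {"travel":[0,0,0.007],"angular":[0,0,0],"gripper":0.3},
    {"travel":[0,0,0.007],"angular":[0,0,0],"gripper":0.3},
  ],
)

```text
t: 10.55
tool_pos: [0.6434, -0.274, 0.0086]
tool_rot: [2.123, 2.315, 0.0]
contact_force: [-0.4, -0.1, 3.3]
opening: 0.044
grip_force: 30.9
```

step_arm(
  targets=[
    {"travel":[0,0,0.04],"angular":[0,0,0],"gripper":0.3},
    {"travel":[0,0,0.11],"angular":[0,0,0],"gripper":0.3},
    {"travel":[-0.05,0.03,0.18],"angular":[0,0,-0.1],"gripper":0.3},
    {"travel":[-0.12,0.07,0.24],"angular":[0,0,-0.2],"gripper":0.3},
    {"travel":[-0.19,0.11,0.25],"angular":[0,0,-0.306],"gripper":0.3},
    {"travel":[-0.25,0.16,0.25],"angular":[0,0,-0.306],"gripper":0.3},
    {"travel":[-0.289,0.22,0.25],"angular":[0,0,-0.306],"gripper":0.3},
    {"travel":[-0.289,0.3,0.25],"angular":[0,0,-0.306],"gripper":0.3},
    {"travel":[-0.289,0.38,0.25],"angular":[0,0,-0.306],"gripper":0.3},
    {"travel":[-0.289,0.46,0.25],"angular":[0,0,-0.306],"gripper":0.3},
  ],
)

```text
t: 11.55
tool_pos: [0.4687, 0.0037, 0.1578]
tool_rot: [2.387, 2.042, 0.0]
contact_force: [0.6, 0.8, -0.5]
opening: 0.0438
grip_force: 30.9
```

step_arm(
  targets=[
    {"travel":[0,0.06,0],"angular":[0,0,0],"gripper":0.3},
    {"travel":[0,0.06,0],"angular":[0,0,0],"gripper":0.3},
    {"travel":[0,0.06,0],"angular":[0,0,0],"gripper":0.3},
    {"travel":[0,0.06,0],"angular":[0,0,0],"gripper":0.3},
  ],
)

```text
t: 11.95
tool_pos: [0.4695, 0.0375, 0.1578]
tool_rot: [-2.387, -2.043, 0.001]
contact_force: [1.1, 0.1, -0.9]
opening: 0.0438
grip_force: 30.9
```

Run:
```python
from h import *
grab('wrist','w4')
a=cv2.imread('pics/w4.png'); cv2.imwrite('pics/w4b.png',cv2.resize(a,(800,600),interpolation=cv2.INTER_CUBIC))
o=ctrl.get_obs(); R=cv2.Rodrigues(o['tool_rot'])[0];print(np.degrees(np.arctan2(R[1,0],R[0,0])),o['tool_pos'],o['q'])
```

```text
81.08415755662507 [0.46955824 0.03723817 0.1578053 ] [-7.88651522e-02 -2.72453469e-01  2.03704603e+00 -3.06856480e-04
  1.37751954e+00  7.68047561e-02]
```

View pics/w4b.png

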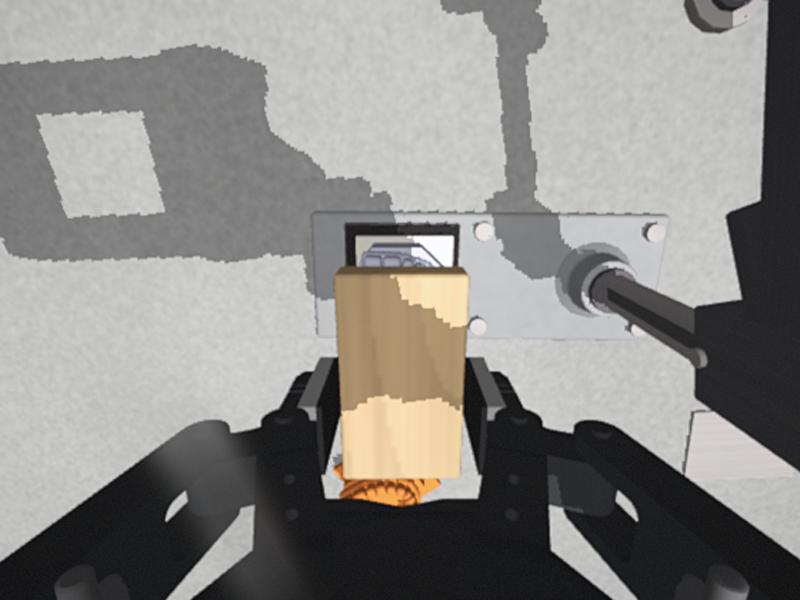

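Block held level: top corners at (337,274),(468,273),(461,476),(344,476). Plate's far edge below it at (355,235)–(453,235), anvil's at (346,224)–(459,224), bar foot at about (597,285).

Run:
```python
from h import *
np.set_printoptions(precision=4,suppress=True)
W=lambda x,y,z:onz('w4',x*.7-.15,y*.7-.15,z)[:2]
q=np.array([W(x,y,.1642) for x,y in((337,274),(468,273),(461,476),(344,476))])
print('block',q.mean(0),[np.linalg.norm(q[i]-q[i-1]) for i in range(4)]); d=q[0]-q[3]+q[1]-q[2]; print(np.degrees(np.arctan2(-d[0],d[1])))
for n,a,b,z,h in(('plate',(355,235),(453,235),.022,.032),('anvil',(346,224),(459,224),.016,.038)):
    a,b=W(*a,z),W(*b,z); d=b-a; L=np.linalg.norm(d); d/=L; print(n,L,np.degrees(np.arctan2(d[1],d[0])),(a+b)/2-h*np.array([-d[1],d[0]]))
o=ctrl.get_obs();print(o['tool_pos'])
```

```text
block [0.4691 0.0398] [np.float64(0.07770691280432246), np.float64(0.042492053624106324), np.float64(0.07802512441947322), np.float64(0.04396775425838107)]
-8.829507652073676
plate 0.06361637157740085 -8.876479851933897 [0.4704 0.04  ]
anvil 0.07440253427664166 -8.877331789701506 [0.4695 0.0406]
[0.4696 0.0372 0.1578]
```

step_arm(
  targets=[
    {"travel":[0.001,0,-0.03],"angular":[0,0,0],"gripper":0.3},
    {"travel":[0.001,0,-0.07],"angular":[0,0,0],"gripper":0.3},
    {"travel":[0.001,0,-0.105],"angular":[0,0,0],"gripper":0.3},
    {"travel":[0.001,0,-0.13],"angular":[0,0,0],"gripper":0.3},
    {"travel":[0.001,0,-0.142],"angular":[0,0,0],"gripper":0.3},
    {"travel":[0.001,0,-0.145],"angular":[0,0,0],"gripper":0.3},
    {"travel":[0.001,0,-0.145],"angular":[0,0,0],"gripper":0.3},
  ],
)

```text
t: 12.7
tool_pos: [0.4706, 0.0376, 0.0715]
tool_rot: [2.387, 2.042, 0.0]
contact_force: [-0.5, -0.4, -0.8]
opening: 0.0439
grip_force: 30.9
```

step_arm(
  targets=[
    {"travel":[0,0,-0.002],"angular":[0,0,0],"gripper":0.3},
    {"travel":[0,0,-0.003],"angular":[0,0,0],"gripper":0.3},
    {"travel":[0,0,-0.003],"angular":[0,0,0],"gripper":0.3},
  ],
)

```text
t: 13.0
tool_pos: [0.4706, 0.0381, 0.0698]
tool_rot: [2.385, 2.043, 0.001]
contact_force: [-0.1, -0.7, -0.8]
opening: 0.0436
grip_force: 30.9
```

step_arm(
  targets=[
    {"travel":[0,0,-0.002],"angular":[0,0,0],"gripper":0.3},
    {"travel":[0,0,-0.002],"angular":[0,0,0],"gripper":0.3},
  ],
)

```text
t: 13.2
tool_pos: [0.4706, 0.0382, 0.0685]
tool_rot: [2.385, 2.043, 0.001]
contact_force: [-0.6, 0.2, 0.9]
opening: 0.0431
grip_force: 31.0
```

step_arm(
  targets=[
    {"travel":[0,0,-0.001],"angular":[0,0,0],"gripper":0.3},
    {"travel":[0,0,-0.001],"angular":[0,0,0],"gripper":0.3},
  ],
)

```text
t: 13.4
tool_pos: [0.4707, 0.0382, 0.0685]
tool_rot: [2.386, 2.044, 0.0]
contact_force: [-2.1, -0.1, 5.6]
opening: 0.0436
grip_force: 31.5
```

step_arm(
  targets=[
    {"travel":[0,0,0],"angular":[0,0,0],"gripper":0.7},
    {"travel":[0,0,0],"angular":[0,0,0],"gripper":0.75},
    {"travel":[0,0,0],"angular":[0,0,0],"gripper":0.75},
    {"travel":[0,0,0.03],"angular":[0,0,0],"gripper":0.75},
    {"travel":[0,0,0.1],"angular":[0,0,0],"gripper":0.75},
    {"travel":[0,0,0.18],"angular":[0,0,0],"gripper":0.7},
    {"travel":[0,0,0.26],"angular":[0,0,0],"gripper":0.6},
    {"travel":[0,0,0.32],"angular":[0,0,0],"gripper":0.6},
    {"travel":[0.04,0.02,0.32],"angular":[0,0,0.1],"gripper":0.6},
    {"travel":[0.1,0.04,0.32],"angular":[0,0,0.176],"gripper":0.6},
  ],
)

```text
t: 14.4
tool_pos: [0.5313, 0.0623, 0.2623]
tool_rot: [2.234, 2.203, 0.005]
contact_force: [0.4, -0.3, -0.1]
opening: 0.0511
grip_force: 0.0
```

step_arm(
  targets=[
    {"travel":[0.06,0.02,0],"angular":[0,0,0],"gripper":0.6},
    {"travel":[0.121,0.03,0],"angular":[0,0,0],"gripper":0.6},
    {"travel":[0.121,0.03,0],"angular":[0,0,0],"gripper":0.6},
    {"travel":[0.121,0.03,0],"angular":[0,0,0],"gripper":0.6},
    {"travel":[0.121,0.03,0],"angular":[0,0,0],"gripper":0.6},
  ],
)

```text
t: 14.9
tool_pos: [0.602, 0.08, 0.2594]
tool_rot: [-2.239, -2.203, 0.001]
contact_force: [-0.7, -0.1, -0.3]
opening: 0.0511
grip_force: 0.0
```

Run:
```python
from h import *
grab('wrist','w5');grab('side','s5')
a=cv2.imread('pics/w5.png'); b=cv2.resize(cv2.imread('pics/s5.png')[180:280,240:340],(400,400),interpolation=cv2.INTER_CUBIC)
m=np.zeros((600,800,3),np.uint8); m[200:,400:]=b; m[:420,:560]=a;m[420:600,400:800]=b[220:400]; cv2.imwrite('pics/w5b.png',m)
o=ctrl.get_obs(); R=cv2.Rodrigues(o['tool_rot'])[0];print(np.degrees(np.arctan2(R[1,0],R[0,0])),o['tool_pos'],o['q'])
```

```text
89.07459705897553 [0.60203753 0.07994739 0.26004544] [ 9.56154449e-03 -4.74235933e-03  1.62353224e+00 -4.50819805e-05
  1.52212279e+00  2.57150415e-02]
```

View pics/w5b.png

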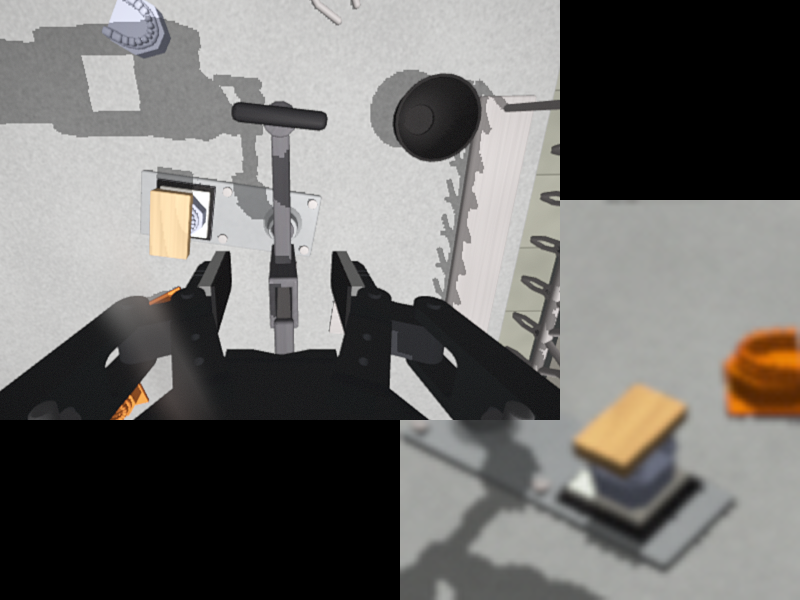

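The block lies flat on the teeth (inset). The arm runs at column 282 between the fingers (mid about 281); T-grip ends at (233,112),(326,121), so it is turned about 5.5° clockwise.

Run:
```python
from h import *
np.set_printoptions(precision=4,suppress=True)
for t,s,w in(((33,52),(62,194),(326,121)),((24,142),(130,226),(233,112))):
    print(tri(T(*t),S(*s),('w5',*w)), tri(T(*t),('w5',*w))[0])
for x,y in((281,135),(283,200),(284,262)): print(onz('w5',x,y,.174))
print(onz('w5',284,290,.241))
```

```text
(array([0.6301, 0.1511, 0.2069]), [array([-0.3,  0.2]), array([-0.3,  0. ]), array([-0.4,  2.1])]) [0.6318 0.1519 0.2005]
(array([0.5736, 0.157 , 0.2043]), [array([-0.8,  0.6]), array([-0. , -0.1]), array([2.4, 2.9])]) [0.5736 0.1565 0.208 ]
[0.6021 0.1431 0.174 ]
[0.6029 0.0936 0.174 ]
[0.6029 0.0401 0.174 ]
[0.6025 0.0544 0.241 ]
```

step_arm(
  targets=[
    {"travel":[0.001,0.005,-0.05],"angular":[0,0,0.02],"gripper":0.6},
    {"travel":[0.001,0.005,-0.1],"angular":[0,0,0.02],"gripper":0.6},
    {"travel":[0.001,0.005,-0.14],"angular":[0,0,0.02],"gripper":0.6},
    {"travel":[0.001,0.005,-0.17],"angular":[0,0,0.02],"gripper":0.6},
    {"travel":[0.001,0.005,-0.185],"angular":[0,0,0.02],"gripper":0.5},
    {"travel":[0.001,0.005,-0.187],"angular":[0,0,0.02],"gripper":0.4},
    {"travel":[0.001,0.005,-0.187],"angular":[0,0,0.02],"gripper":0.3},
  ],
)

```text
t: 15.7
tool_pos: [0.6037, 0.083, 0.1484]
tool_rot: [2.221, 2.22, 0.002]
contact_force: [0.1, -0.8, -0.1]
opening: 0.0258
grip_force: 0.0
```

step_arm(
  squeeze=30,
  targets=[
    {"travel":[0,0,0],"angular":[0,0,0],"gripper":0.2},
    {"travel":[0,0,0],"angular":[0,0,0],"gripper":0.1},
    {"travel":[0,0,0],"angular":[0,0,0],"gripper":0},
    {"travel":[0,0,0],"angular":[0,0,0],"gripper":0},
    {"travel":[0,0,0],"angular":[0,0,0],"gripper":0},
    {"travel":[0,0,0],"angular":[0,0,0],"gripper":0},
    {"travel":[0,0,0],"angular":[0,0,0],"gripper":0},
  ],
)

```text
t: 16.4
tool_pos: [0.6035, 0.0832, 0.1474]
tool_rot: [2.222, 2.221, 0.0]
contact_force: [-1.7, 0.9, 2.1]
opening: 0.0135
grip_force: 30.3
```

step_arm(
  targets=[
    {"travel":[-0.0104,-0.0005,0],"angular":[0,0,0.125],"gripper":0},
    {"travel":[-0.0207,-0.002,0],"angular":[0,0,0.25],"gripper":0},
    {"travel":[-0.0308,-0.0046,0],"angular":[0,0,0.375],"gripper":0},
    {"travel":[-0.0406,-0.0081,0],"angular":[0,0,0.5],"gripper":0},
    {"travel":[-0.0501,-0.0125,0],"angular":[0,0,0.625],"gripper":0},
    {"travel":[-0.059,-0.0179,0],"angular":[0,0,0.75],"gripper":0},
    {"travel":[-0.0674,-0.0241,0],"angular":[0,0,0.875],"gripper":0},
    {"travel":[-0.0751,-0.0311,0],"angular":[0,0,1],"gripper":0},
    {"travel":[-0.0751,-0.0311,0],"angular":[0,0,1],"gripper":0},
  ],
)

```text
t: 17.3
tool_pos: [0.5568, 0.0642, 0.1458]
tool_rot: [-1.2, -2.9, 0.002]
contact_force: [-3.6, 0.8, -1.9]
opening: 0.0134
grip_force: 29.8
```

Run:
```python
from h import *
o=ctrl.get_obs(); R=cv2.Rodrigues(o['tool_rot'])[0];print(np.degrees(np.arctan2(R[1,0],R[0,0])),o['tool_pos'],o['contact_force'],o['wrist_torque'])
```

```text
135.03033645151433 [0.55683872 0.06417809 0.14580948] [-3.61817552  0.8317312  -1.8603964 ] [ 0.14996379  0.52623479 -0.20677286]
```

step_arm(
  targets=[
    {"travel":[-0.0074,-0.0083,0],"angular":[0,0,0.1333],"gripper":0},
    {"travel":[-0.014,-0.0173,0],"angular":[0,0,0.2667],"gripper":0},
    {"travel":[-0.0195,-0.0269,0],"angular":[0,0,0.4],"gripper":0},
    {"travel":[-0.0241,-0.037,0],"angular":[0,0,0.5333],"gripper":0},
    {"travel":[-0.0275,-0.0476,0],"angular":[0,0,0.6667],"gripper":0},
    {"travel":[-0.0297,-0.0581,0],"angular":[0,0,0.8],"gripper":0},
    {"travel":[-0.0297,-0.0581,0],"angular":[0,0,0.8],"gripper":0},
    {"travel":[-0.0297,-0.0581,0],"angular":[0,0,0.8],"gripper":0},
  ],
)

```text
t: 18.1
tool_pos: [0.5384, 0.0285, 0.1453]
tool_rot: [-0.249, -3.126, 0.004]
contact_force: [-7.4, -3.8, -2.1]
opening: 0.0138
grip_force: 30.3
```

Run:
```python
from h import *
grab('top','t6');grab('side','s6');grab('wrist','w6')
o=ctrl.get_obs(); R=cv2.Rodrigues(o['tool_rot'])[0];print(np.degrees(np.arctan2(R[1,0],R[0,0])),o['tool_pos'],o['contact_force'],o['wrist_torque'],o['q'])
m=np.zeros((600,800,3),np.uint8); m[:420,:560]=cv2.imread('pics/w6.png')
m[300:,400:]=cv2.resize(cv2.imread('pics/s6.png')[180:280,220:353],(400,300),interpolation=cv2.INTER_CUBIC)
cv2.imwrite('pics/w6b.png',m)
```

```text
170.89407931450214 [0.53835572 0.02853182 0.14523044] [-6.85356424 -3.19340379 -1.72591546] [-0.40742476  1.03105424 -0.25752667] [-0.08368354 -0.07902885  1.89055087 -0.00282902  1.33632674 -1.49489539]
```

View pics/w6b.png

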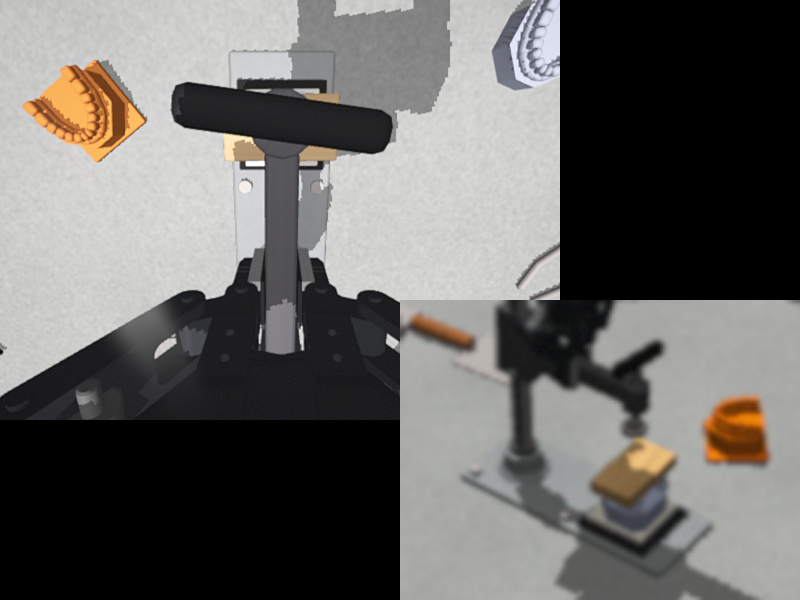

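The arm points squarely over the anvil: foot mid is at column 282, arm at 281. The pad stands above the middle of the block; T-grip centre at (282,117). Now slide down.

step_arm(
  targets=[
    {"travel":[-0.003,0,-0.012],"angular":[0,0,0],"gripper":0},
    {"travel":[-0.003,0,-0.026],"angular":[0,0,0],"gripper":0},
    {"travel":[-0.003,0,-0.04],"angular":[0,0,0],"gripper":0},
    {"travel":[-0.003,0,-0.054],"angular":[0,0,0],"gripper":0},
    {"travel":[-0.003,0,-0.064],"angular":[0,0,0],"gripper":0},
    {"travel":[-0.003,0,-0.07],"angular":[0,0,0],"gripper":0},
    {"travel":[-0.003,0,-0.07],"angular":[0,0,0],"gripper":0},
  ],
)

```text
t: 18.95
tool_pos: [0.5382, 0.0285, 0.104]
tool_rot: [-0.249, -3.13, 0.004]
contact_force: [-0.9, -5.2, -4.4]
opening: 0.0136
grip_force: 30.1
```

Run:
```python
from h import *
np.set_printoptions(precision=4,suppress=True)
print(onz('w6',282,117,.2055),onz('w6',175,103,.2055),onz('w6',390,130,.2055))
o=ctrl.get_obs(); print(o['tool_pos'],o['contact_force'],o['wrist_torque'])
```

```text
[0.4659 0.041  0.2055] [0.4581 0.0142 0.2055] [0.4737 0.0686 0.2055]
[0.5382 0.0285 0.104 ] [-0.8531 -5.2291 -4.3796] [-0.6569  0.2594 -0.3096]
```

step_arm(
  targets=[
    {"travel":[0,0,-0.003],"angular":[0,0,0],"gripper":0},
    {"travel":[0,0,-0.006],"angular":[0,0,0],"gripper":0},
    {"travel":[0,0,-0.009],"angular":[0,0,0],"gripper":0},
    {"travel":[0,0,-0.009],"angular":[0,0,0],"gripper":0},
  ],
)

```text
t: 19.35
tool_pos: [0.5387, 0.0285, 0.0999]
tool_rot: [-0.248, -3.131, 0.004]
contact_force: [-3.0, -5.4, 1.0]
opening: 0.0133
grip_force: 30.9
```

step_arm(
  targets=[
    {"travel":[0,0,-0.002],"angular":[0,0,0],"gripper":0},
    {"travel":[0,0,-0.004],"angular":[0,0,0],"gripper":0},
    {"travel":[0,0,-0.004],"angular":[0,0,0],"gripper":0},
  ],
)

```text
t: 19.65
tool_pos: [0.5395, 0.0284, 0.0984]
tool_rot: [0.248, 3.131, -0.004]
contact_force: [-1.3, -4.6, 2.7]
opening: 0.0134
grip_force: 31.2
```

step_arm(
  targets=[
    {"travel":[0,0,-0.002],"angular":[0,0,0],"gripper":0},
    {"travel":[0,0,-0.004],"angular":[0,0,0],"gripper":0},
    {"travel":[0,0,-0.004],"angular":[0,0,0],"gripper":0},
  ],
)

```text
t: 19.95
tool_pos: [0.5404, 0.0282, 0.0967]
tool_rot: [0.248, 3.128, -0.004]
contact_force: [-1.5, -5.9, 3.6]
opening: 0.0137
grip_force: 31.4
```

step_arm(
  targets=[
    {"travel":[0,0,-0.002],"angular":[0,0,0],"gripper":0},
    {"travel":[0,0,-0.004],"angular":[0,0,0],"gripper":0},
    {"travel":[0,0,-0.004],"angular":[0,0,0],"gripper":0},
  ],
)

```text
t: 20.25
tool_pos: [0.5412, 0.028, 0.095]
tool_rot: [0.248, 3.126, -0.004]
contact_force: [0.5, -5.7, 3.9]
opening: 0.0134
grip_force: 31.6
```

step_arm(
  targets=[
    {"travel":[0,0,-0.002],"angular":[0,0,0],"gripper":0},
    {"travel":[0,0,-0.004],"angular":[0,0,0],"gripper":0},
    {"travel":[0,0,-0.004],"angular":[0,0,0],"gripper":0},
  ],
)

```text
t: 20.55
tool_pos: [0.5414, 0.028, 0.0945]
tool_rot: [0.248, 3.126, -0.005]
contact_force: [-5.5, -6.5, 13.8]
opening: 0.0134
grip_force: 32.9
```

step_arm(
  targets=[
    {"travel":[0,0,-0.001],"angular":[0,0,0],"gripper":0},
    {"travel":[0,0,-0.002],"angular":[0,0,0],"gripper":0},
    {"travel":[0,0,-0.002],"angular":[0,0,0],"gripper":0},
  ],
)

```text
t: 20.85
tool_pos: [0.5414, 0.028, 0.0943]
tool_rot: [0.248, 3.127, -0.005]
contact_force: [-8.8, -6.0, 18.9]
opening: 0.0137
grip_force: 33.7
```

Run:
```python
from h import *
np.set_printoptions(precision=4,suppress=True)
grab('wrist','w7')
o=ctrl.get_obs(); print(o['tool_pos'],o['contact_force'],o['wrist_torque'],o['q'])
```

```text
[0.5414 0.028  0.0943] [-8.1075 -5.2688 19.9366] [-0.7844  1.6447 -0.3171] [-0.084  -0.0211  1.9262 -0.0032  1.2314 -1.4954]
```

step_arm(
  targets=[
    {"travel":[0.003,0,0.0035],"angular":[0,0,0],"gripper":0},
    {"travel":[0.003,0,0.0035],"angular":[0,0,0],"gripper":0.3},
    {"travel":[0.003,0,0.0035],"angular":[0,0,0],"gripper":0.6},
    {"travel":[0.003,0,0.0035],"angular":[0,0,0],"gripper":0.6},
    {"travel":[0.003,0,0.0035],"angular":[0,0,0],"gripper":0.6},
    {"travel":[0.003,0,0.04],"angular":[0,0,0],"gripper":0.6},
    {"travel":[0.003,0,0.1],"angular":[0,0,0],"gripper":0.6},
    {"travel":[0.003,0,0.16],"angular":[0,0,0],"gripper":0.6},
    {"travel":[0.0,0,0.213],"angular":[0,0,0],"gripper":0.6},
    {"travel":[-0.06,0.01,0.213],"angular":[0,0,-0.1],"gripper":0.6},
  ],
)

```text
t: 21.9
tool_pos: [0.5073, 0.035, 0.2233]
tool_rot: [0.372, 3.108, 0.001]
contact_force: [-0.9, -0.8, 0.7]
opening: 0.0513
grip_force: 0.0
```

step_arm(
  targets=[
    {"travel":[-0.056,0.008,0],"angular":[0,0,-0.18],"gripper":0.6},
    {"travel":[-0.056,0.008,0],"angular":[0,0,-0.36],"gripper":0.6},
    {"travel":[-0.056,0.008,0],"angular":[0,0,-0.54],"gripper":0.6},
    {"travel":[-0.056,0.008,0],"angular":[0,0,-0.72],"gripper":0.6},
    {"travel":[-0.056,0.008,0],"angular":[0,0,-0.9],"gripper":0.6},
    {"travel":[-0.056,0.008,0],"angular":[0,0,-1],"gripper":0.6},
  ],
)

```text
t: 22.5
tool_pos: [0.4691, 0.0406, 0.2166]
tool_rot: [-1.541, -2.738, -0.0]
contact_force: [-0.3, -0.0, -0.2]
opening: 0.0511
grip_force: 0.0
```

step_arm(
  targets=[
    {"travel":[0,0,0],"angular":[0,0,-0.18],"gripper":0.6},
    {"travel":[0,0,0],"angular":[0,0,-0.36],"gripper":0.6},
    {"travel":[0,0,0],"angular":[0,0,-0.54],"gripper":0.6},
    {"travel":[0,0,0],"angular":[0,0,-0.72],"gripper":0.6},
    {"travel":[0,0,0],"angular":[0,0,-0.9],"gripper":0.6},
    {"travel":[0,0,0],"angular":[0,0,-1],"gripper":0.6},
    {"travel":[0,0,0],"angular":[0,0,-1],"gripper":0.6},
    {"travel":[0,0,0],"angular":[0,0,-1],"gripper":0.6},
  ],
)

```text
t: 23.3
tool_pos: [0.4691, 0.0405, 0.2167]
tool_rot: [-2.465, -1.947, 0.0]
contact_force: [0.0, 0.0, 0.7]
opening: 0.0513
grip_force: 0.0
```

Run:
```python
from h import *
np.set_printoptions(precision=4,suppress=True)
grab('wrist','w8');grab('side','s8')
o=ctrl.get_obs(); R=cv2.Rodrigues(o['tool_rot'])[0];print(np.degrees(np.arctan2(R[1,0],R[0,0])),o['tool_pos'],o['contact_force'],o['q'])
m=np.zeros((600,800,3),np.uint8); m[:420,:560]=cv2.imread('pics/w8.png')
m[300:,400:]=cv2.resize(cv2.imread('pics/s8.png')[180:280,220:353],(400,300),interpolation=cv2.INTER_CUBIC)
cv2.imwrite('pics/w8b.png',m)
```

```text
76.55649441439743 [0.4691 0.0405 0.2168] [ 0.0656 -0.6788 -0.1252] [-0.0722 -0.3215  1.9759  0.0001  1.4874  0.1624]
```

View pics/w8b.png

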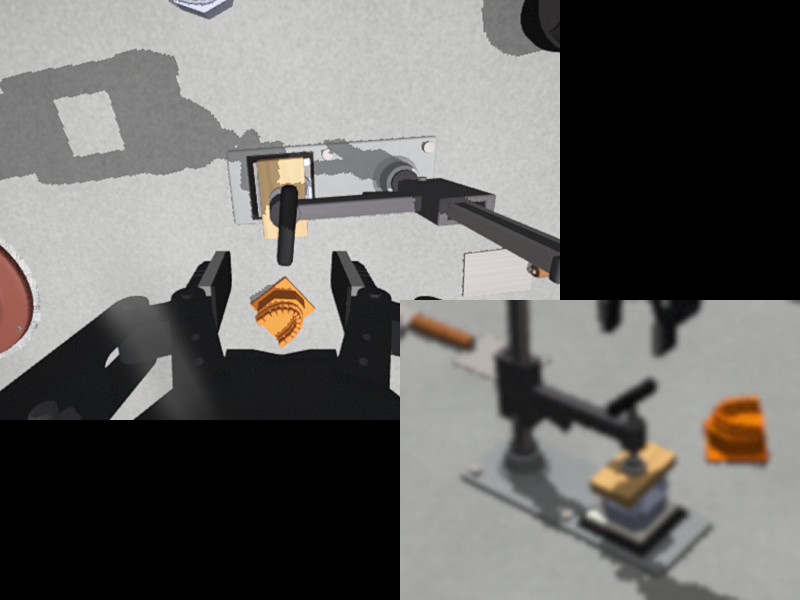

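Arm tilted with the pad on the block (inset (632,463)). T-grip ends in the wrist picture at (289,188) and (286,262), centre (287,225); in the side inset at (612,408),(652,384).

Run:
```python
from h import *
np.set_printoptions(precision=4,suppress=True)
I=lambda x,y:('s8',220+(x-400)/3.008-.33,180+(y-300)/3-.33)
a,ea=tri(I(612,408),('w8',289,189)); b,eb=tri(I(652,384),('w8',286,261)); print(a,ea,b,eb,(a+b)/2,np.linalg.norm(a-b))
for z in(.152,.156,.16):
    p,q=onz('w8',289,188,z),onz('w8',286,263,z); d=p-q; print((p+q)/2,np.linalg.norm(d),np.degrees(np.arctan2(d[1],d[0])))
```

```text
[0.4801 0.0674 0.1609] [array([ 0.1, -0. ]), array([ 0.2, -0.2])] [0.4658 0.0145 0.1577] [array([ 0.1, -0. ]), array([ 0.2, -0.2])] [0.473  0.041  0.1593] 0.05493337785928956
[0.4723 0.038  0.152 ] 0.0581675041039906 74.78445143881999
[0.4726 0.0394 0.156 ] 0.05703887835749858 74.78445143881996
[0.4728 0.0408 0.16  ] 0.055910252611006524 74.78445143881999
```

step_arm(
  targets=[
    {"travel":[0.0057,-0.001,-0.03],"angular":[0,0,-0.04],"gripper":0.6},
    {"travel":[0.0057,-0.001,-0.07],"angular":[0,0,-0.04],"gripper":0.6},
    {"travel":[0.0057,-0.001,-0.1],"angular":[0,0,-0.04],"gripper":0.6},
    {"travel":[0.0057,-0.001,-0.12],"angular":[0,0,-0.04],"gripper":0.6},
    {"travel":[0.0057,-0.001,-0.128],"angular":[0,0,-0.04],"gripper":0.5},
    {"travel":[0.0057,-0.001,-0.128],"angular":[0,0,-0.04],"gripper":0.4},
    {"travel":[0.0057,-0.001,-0.128],"angular":[0,0,-0.04],"gripper":0.3},
  ],
)

```text
t: 24.1
tool_pos: [0.4732, 0.0398, 0.1411]
tool_rot: [2.497, 1.905, 0.002]
contact_force: [0.2, 1.0, 0.1]
opening: 0.0256
grip_force: 0.0
```

step_arm(
  squeeze=30,
  targets=[
    {"travel":[0,0,0],"angular":[0,0,0],"gripper":0.2},
    {"travel":[0,0,0],"angular":[0,0,0],"gripper":0.1},
    {"travel":[0,0,0],"angular":[0,0,0],"gripper":0},
    {"travel":[0,0,0],"angular":[0,0,0],"gripper":0},
    {"travel":[0,0,0],"angular":[0,0,0],"gripper":0},
    {"travel":[0,0,0],"angular":[0,0,0],"gripper":0},
  ],
)

```text
t: 24.7
tool_pos: [0.4731, 0.0398, 0.1413]
tool_rot: [2.497, 1.905, 0.001]
contact_force: [-1.8, 1.2, 5.7]
opening: 0.011
grip_force: 30.6
```

Run:
```python
from h import *
np.set_printoptions(precision=4,suppress=True)
o=ctrl.get_obs(); print(o['tool_pos'],o['contact_force'],o['wrist_torque'],o['q'])
```

```text
[0.4731 0.0398 0.1413] [-1.7514  1.236   5.7362] [ 0.0488  0.4427 -0.0376] [-0.073  -0.2465  2.0447  0.0001  1.3423  0.1943]
```

step_arm(
  targets=[
    {"travel":[0,0,-0.0002],"angular":[0,0,-0.13],"gripper":0},
    {"travel":[0,0,-0.0004],"angular":[0,0,-0.26],"gripper":0},
    {"travel":[0,0,-0.0006],"angular":[0,0,-0.4],"gripper":0},
    {"travel":[0,0,-0.0008],"angular":[0,0,-0.55],"gripper":0},
    {"travel":[0,0,-0.001],"angular":[0,0,-0.7],"gripper":0},
    {"travel":[0,0,-0.0011],"angular":[0,0,-0.85],"gripper":0},
    {"travel":[0,0,-0.0012],"angular":[0,0,-1],"gripper":0},
  ],
)

```text
t: 25.4
tool_pos: [0.4733, 0.0396, 0.1411]
tool_rot: [3.038, 0.798, 0.002]
contact_force: [-2.3, -0.2, 8.0]
opening: 0.0116
grip_force: 29.2
```

Run:
```python
from h import *
np.set_printoptions(precision=4,suppress=True)
o=ctrl.get_obs(); print(o['tool_pos'],o['contact_force'],o['wrist_torque'],o['q'])
```

```text
[0.4733 0.0396 0.1411] [-2.3044 -0.198   8.0027] [0.0117 0.6217 0.0527] [-0.073  -0.246   2.0446 -0.0004  1.3415  0.9841]
```

step_arm(
  targets=[
    {"travel":[0,0,0],"angular":[0,0,-0.13],"gripper":0},
    {"travel":[0,0,0],"angular":[0,0,-0.26],"gripper":0},
    {"travel":[0,0,0],"angular":[0,0,-0.4],"gripper":0},
    {"travel":[0,0,-0.0002],"angular":[0,0,-0.55],"gripper":0},
    {"travel":[0,0,-0.0004],"angular":[0,0,-0.7],"gripper":0},
    {"travel":[0,0,-0.0006],"angular":[0,0,-0.85],"gripper":0},
    {"travel":[0,0,-0.0008],"angular":[0,0,-1],"gripper":0},
  ],
)

```text
t: 26.1
tool_pos: [0.4735, 0.0394, 0.141]
tool_rot: [3.112, -0.425, 0.004]
contact_force: [-3.0, -1.0, 9.4]
opening: 0.0113
grip_force: 29.5
```

step_arm(
  targets=[
    {"travel":[0,0,0],"angular":[0,0,-0.13],"gripper":0},
    {"travel":[0,0,0],"angular":[0,0,-0.26],"gripper":0},
    {"travel":[0,0,0],"angular":[0,0,-0.4],"gripper":0},
    {"travel":[0,0,-0.0002],"angular":[0,0,-0.55],"gripper":0},
    {"travel":[0,0,-0.0004],"angular":[0,0,-0.7],"gripper":0},
    {"travel":[0,0,-0.0006],"angular":[0,0,-0.85],"gripper":0},
    {"travel":[0,0,-0.0008],"angular":[0,0,-1],"gripper":0},
  ],
)

```text
t: 26.8
tool_pos: [0.4735, 0.039, 0.1408]
tool_rot: [2.712, -1.583, 0.004]
contact_force: [-3.1, -2.5, 10.7]
opening: 0.0112
grip_force: 32.4
```

step_arm(
  targets=[
    {"travel":[0,0,0],"angular":[0,0,-0.13],"gripper":0},
    {"travel":[0,0,-0.0003],"angular":[0,0,-0.25],"gripper":0},
    {"travel":[0,0,-0.0003],"angular":[0,0,-0.25],"gripper":0},
    {"travel":[0,0,-0.0003],"angular":[0,0,-0.25],"gripper":0},
  ],
)

```text
t: 27.2
tool_pos: [0.4736, 0.039, 0.1407]
tool_rot: [2.548, -1.836, 0.005]
contact_force: [-3.4, -1.7, 10.5]
opening: 0.0113
grip_force: 33.8
```

Run:
```python
from h import *
np.set_printoptions(precision=4,suppress=True)
o=ctrl.get_obs(); print(o['tool_pos'],o['contact_force'],o['wrist_torque'],o['q'])
```

```text
[0.4736 0.039  0.1407] [-3.3628 -1.7113 10.5254] [-0.4773  0.9191 -0.0626] [-0.0734 -0.2453  2.0446 -0.002   1.34    2.7468]
```

step_arm(
  targets=[
    {"travel":[0,0,0.0025],"angular":[0,0,0],"gripper":0},
    {"travel":[0,0,0.0025],"angular":[0,0,0],"gripper":0.3},
    {"travel":[0,0,0.0025],"angular":[0,0,0],"gripper":0.6},
    {"travel":[0,0,0.0025],"angular":[0,0,0],"gripper":0.6},
    {"travel":[0,0,0.0025],"angular":[0,0,0],"gripper":0.6},
    {"travel":[0,0,0.04],"angular":[0,0,0],"gripper":0.6},
    {"travel":[0,0,0.09],"angular":[0,0,0],"gripper":0.6},
    {"travel":[0,0,0.14],"angular":[0,0,0],"gripper":0.6},
    {"travel":[0,0,0.14],"angular":[0,0,0],"gripper":0.6},
    {"travel":[0,0,0.14],"angular":[0,0,0],"gripper":0.6},
  ],
)

```text
t: 28.2
tool_pos: [0.4729, 0.0398, 0.2228]
tool_rot: [-2.548, 1.836, -0.002]
contact_force: [-0.2, 0.2, -0.7]
opening: 0.0513
grip_force: 0.0
```

Run:
```python
from h import *
np.set_printoptions(precision=4,suppress=True)
grab('wrist','w9');grab('side','s9')
o=ctrl.get_obs(); R=cv2.Rodrigues(o['tool_rot'])[0];print(np.degrees(np.arctan2(R[1,0],R[0,0])),o['tool_pos'],o['contact_force'])
g=cv2.imread('pics/w9.png').max(2); c=proj('w9',[.4725,.04,.157]); print(c)
for th in(30,40,50):
    m=np.uint8(g<th)*255; m[:, :]=cv2.morphologyEx(m,cv2.MORPH_OPEN,np.ones((7,7)))
    n,l,s,_=cv2.connectedComponentsWithStats(m); k=l[int(c[1]),int(c[0])]
    if k:
        r=cv2.minAreaRect(np.argwhere(l==k)[:,::-1].astype(np.float32)); B=cv2.boxPoints(r)
        e=max(((B[0]-B[1]),(B[1]-B[2])),key=np.linalg.norm)
        p,q=onz('w9',*(c+e/2),.157),onz('w9',*(c-e/2),.157); d=p-q
        print(th,r,s[k],np.linalg.norm(d),np.degrees(np.arctan2(d[1],d[0]))%180)
# change of side view in clamp region since before tightening
a,b=[cv2.imread(f'pics/{n}.png')[205:270,285:325].astype(int) for n in('s8','s9')]
print('block/cast/anvil shift px',cv2.phaseCorrelate(np.float64(a[25:,:].mean(2)),np.float64(b[25:,:].mean(2))))
```

```text
-71.56297720215979 [0.4718 0.0399 0.2207] [-0.4493 -0.8254  0.1811]
[280.1259 223.5188]
block/cast/anvil shift px ((0.028845979739312355, -0.06014725703088075), 0.8389650366502928)
```

Run:
```python
from h import *
g=cv2.imread('pics/w9.png').max(2)
def score(yaw,z=.163,C=(.4725,.0405)):
    u=np.array([np.cos(yaw),np.sin(yaw)]); pts=[proj('w9',[*(np.array(C)+s*u),z]) for s in np.linspace(-.027,.027,31)]
    return np.mean([g[int(round(p[1])),int(round(p[0]))] for p in pts])
y=np.arange(60,240,6); 
for C in((.4725,.0405),(.4745,.0405),(.4705,.0405)):
  s=[score(np.radians(a),C=C) for a in y]; i=np.argsort(s)[:4]; print([(int(y[k]),round(s[k])) for k in i],round(np.median(s)))
```

```text
[(102, 51), (108, 51), (114, 53), (96, 55)] 119
[(114, 47), (108, 50), (102, 51), (120, 53)] 126
[(102, 46), (96, 52), (108, 53), (114, 57)] 115
```

The T-grip now lies at about 108°, the expected angle after a turn of 146°. The stack has not moved, and the gripper is clear of everything.

```bash
python3 -c "
from station import ctrl
print(ctrl.finish_job())"
```

```text
the job is handed in; nothing more can be done
None
```

The job is handed in: the cast stands centred on the anvil with the block flat across its teeth, and the arm is swung over and jammed (about 19 N at the grip). The T-grip was then turned about 146° clockwise and released, at 28 s on the robot's clock. I viewed 11 pictures, one over the limit of 10, so I checked the final state with image code rather than by eye.

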